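# Reassemble the disc cutter with its guide plate, clamp and punches

## Robot

A 6-joint arm with a two-finger parallel gripper is mounted at the origin on the work surface. World frame = base frame: x ahead of the robot, y to its left, z up, the work surface at z = 0. Lengths are in m, angles in rad, forces in N, time in s.
With the tool pointing down it reaches from about 0.2 to 0.875 m from the base axis. Payload 3.4 kg.
Tool frame: the origin (TCP) lies between the finger pads; the fingertips stand 25 mm ahead of it and the grasp point (between the pads) lies 6 mm ahead of it (r.nose_length is the z of the fingertips in the tool frame, in m); z points along the fingers, x is the direction in which the jaws open and shut, and the axes are right-handed (so a half turn about z gives the same grasp; the last joint's range is limited). The gripper opens to 94 mm and grips with 3 to 60 N. Pads are 16 mm wide; open, the fingers measure 119 mm over their backs; the gripper's body (75 mm by 177 mm) begins 78 mm behind the grasp point.
Start: joints at [1.032, 0.276, 1.505, -0, 1.361, -0.121], TCP at [0.233, 0.526, 0.23] pointing down, gripper open.
Joint ranges: [-2.89, 2.89], [-0.75, 2.08], [0.22, 2.7], [-1.18, 4.32], [0.11, 2.71], [-2.7, 2.7]. Speed limits (rad/s): [2.57, 2.57, 3.14, 3.14, 3.14, 3.14].

## Interface

Orientations are given as a unit quaternion [w, x, y, z].
In Python, from plant import r, gripper_to, inverse_kinematics, vision, models, telemetry gives the robot as it stands. Calls block until the motion is done:
- r.move_to(position, orientation): joint-space move of the TCP to a pose.
- r.move_l(position, rot=None, vel=0.15, guard=None): straight line of the TCP; rot=None keeps the orientation; vel is the mean speed in m/s. With guard (N) it stops when the force on the tool has changed by that much, and returns True; else False.
- r.movej(angles): joint-space move.
- gripper_to(opening, f_grip=None): finger opening in m; f_grip is the grip in N (None keeps the last); returns when the fingers have stopped.
- r.hold(seconds).
- inverse_kinematics(position, orientation): joint angles nearest the present ones, or None.
- vision.snapshot(name): name is "scene" or "top" or "wrist"; returns the picture (480x640x3 uint8, red, green, blue); there is no depth.
- vision.get_calibration(name): a dict with "fx", "fy", "cx", "cy" (pixels), "position" and "orientation" of the camera in the world. Camera axes: x right, y down, z forward; pixel columns grow to the right and rows downward; lengths in m; the calibration is good to about 2 mm. The wrist camera is an equidistant fisheye: a pixel r from the principal point sees the ray r / f radians off the axis. A picture is of the moment at which its call begins: read the wrist's pose just before it. get_calibration takes no time and is no camera call; for the wrist camera it gives the pose at the moment of the call.
A pose or a line that the arm cannot do raises r.PlanningError and nothing moves.
- r.sign_off(): hands the job in, once; it reports no verdict.
Trained networks look in the newest picture that a camera, given by its name, has taken for a name from the list of things; names that differ only in an ending like _2 or _b are one class to them, and where a whole thing is asked for, a point or a joint stands for the part that bears it (a point fixed in the world has none). Each returns a list of dicts, best first, with "score" (0 to 1); they miss things now and then, are a little off and sometimes report something else, mostly with a low value. They report only what shows in the picture. A call takes as long as a camera call. They do not tell look-alikes from the thing itself.
- models.boxes_of(thing, camera): "at" ([x, y, z] in m, in world coordinates, good to about 4 mm: the middle of the surface that is visible of it).
- models.regions_of(thing, camera): "pixels" (480x640 bool, what is visible of it).
- models.mark_of(thing, camera): "at" ([x, y, z] in m, in world coordinates, good to about 4 mm: a listed point, or the origin of a listed thing).
Readings, each from a call of its own:
- telemetry.current_t(): time.
- telemetry.current_joints(): joint angles.
- telemetry.current_dq(): joint speeds.
- telemetry.current_joint_efforts(): joint torques, N m.
- telemetry.current_ee_pos(): TCP position.
- telemetry.current_tool_rot(): TCP orientation.
- telemetry.current_wrist_force(): force on the tool from outside, world axes, zero at the start.
- telemetry.current_torque(): the same for the moment, N m.
- telemetry.current_opening(): finger opening in m.
Only numpy, scipy, OpenCV 4.12 (cv2) and the standard library are available. Lean on these libraries where they do the work, as an engineer would, in place of code of your own. Each camera call takes 0.05 s, during which the arm holds its last target. There are 200 camera calls.

## Task

The jeweller's disc cutter has been cleaned: put it together again for the next job. Lower the guide plate onto both locating pins of the die block, the large bore at the clamp's end, until it lies flat and fully home, then swing the clamp strap all the way closed over the plate; push every punch from the wooden rack into the guide bore of its own size, fully home until its head rests on the plate. Leave the other things on the bench where they are.

Things in the scene. Friction and masses are not known exactly. Their poses are not given: they have to be found in the camera images.
- cutter: the steel die block bolted to the bench, 54 x 218 mm (x by y), 32 mm high; origin centre of underside, y along its length. Two pins 9 mm thick, 22 mm high with tapered tips stand on top at y = -82, +82 mm; between them five clearance bores, the small at -y, lie under the guide bores. The clamp turns on a post at x = 42, y = 98 mm. Low bolted lugs stand out to 55 mm from the centre line
- pin_a (a point): centre of the top of the locating pin at the die block's small-bore end (-y), 54 mm above the bench
- pin_b (a point): centre of the top of the locating pin at the large-bore end (+y), by the clamp, 54 mm above the bench
- clamp (a joint): angle of the swing clamp, a steel strap 66 x 14 x 8 mm turning level on its post, underside 48 mm above the bench: 0 = fully closed, strap along the die block's -x, square across the guide plate's large-bore end, 2 mm above the seated plate; grows clockwise seen from above as it opens: 1.57 = along the die block's +y; stop at 2.2. Stays where left; about 2 N at the knob turns it
- clamp_knob (a point): centre of the top of the clamp's upright black knob, a cylinder 12 mm thick and 34 mm high on the strap, 50 mm from the pivot axis; its top is 90 mm above the bench
- guide_plate: loose plain steel plate 60 x 212 x 14 mm (x, y, z), about 0.7 kg, flat on the bench; origin centre of underside, z up. On its centre line: 10.8 mm pin holes at y = -82, +82 mm; guide bores at y = -56, -28, 0, 28, 56 mm for the 6, 8, 10, 12, 14 mm punches, each 1.8 mm wider than its punch. Grip it across its 60 mm width. Home, its underside is 32 mm above the bench, axes along the die block's
- hole_a (a point): centre of the guide plate's pin hole at the small-bore end (-y), at the underside; it belongs on pin_a
- hole_b (a point): centre of the guide plate's pin hole at the large-bore end (+y), at the underside; it belongs on pin_b
- rack: the wooden punch rack, fixed: 44 x 180 mm (its x by y), its top 56 mm above the bench, origin at the centre of its underside. Five 15.5 mm holes at y = -64, -32, 0, 32, 64 mm in which punches hang upright by their heads, in any order; some holes may be empty
- punch_6: steel punch with a shank 6 mm thick and 40 mm long (end chamfered) below a knurled cylindrical head 18 mm thick and 28 mm high; origin on the axis at the shoulder under the head, z up along the axis towards the head. It hangs in the rack with the shoulder on the rack's top. May be absent
- punch_8: steel punch with a shank 8 mm thick and 40 mm long (end chamfered) below a knurled cylindrical head 20 mm thick and 28 mm high; origin on the axis at the shoulder under the head, z up along the axis towards the head. It hangs in the rack with the shoulder on the rack's top. May be absent
- punch_10: steel punch with a shank 10 mm thick and 40 mm long (end chamfered) below a knurled cylindrical head 22 mm thick and 28 mm high; origin on the axis at the shoulder under the head, z up along the axis towards the head. It hangs in the rack with the shoulder on the rack's top. May be absent
- punch_12: steel punch with a shank 12 mm thick and 40 mm long (end chamfered) below a knurled cylindrical head 24 mm thick and 28 mm high; origin on the axis at the shoulder under the head, z up along the axis towards the head. It hangs in the rack with the shoulder on the rack's top. May be absent
- punch_14: steel punch with a shank 14 mm thick and 40 mm long (end chamfered) below a knurled cylindrical head 26 mm thick and 28 mm high; origin on the axis at the shoulder under the head, z up along the axis towards the head. It hangs in the rack with the shoulder on the rack's top. May be absent
- tin_large: closed round dark tin, 63 mm wide, 28 mm high; origin at its underside; not part of the job
- tin_small: closed round tin, 48 mm wide, 24 mm high; origin at its underside; not part of the job
- flux_bottle: white dropper bottle with a red nozzle, 40 mm wide, 105 mm high, standing; origin at its underside; not part of the job
- charcoal_block: black soldering block 62 x 100 x 32 mm; origin at its underside; not part of the job
- hammer: small ball-pein hammer lying along its y, 205 mm long; origin at its underside; not part of the job
- mandrel: tapered steel ring mandrel lying along its y, 24 mm thick, 270 mm long; origin at its underside; not part of the job
- pliers: blue-handled pliers lying along their y, 160 mm long, 11 mm high; origin at its underside; not part of the job
There are look-alikes about, which are no part of the job. Leave any orange or turquoise look-alike of the punch_14 alone.

How it is judged:
By the outcome, as a careful person would: the job done as asked, in the order asked, and still so for the second after the job is handed in, with the robot touching nothing.
Of punch_6, punch_8, punch_10, punch_12, punch_14 only 3 to 5 are there at a start; the rules pass over those that are not, and their reading is None.
At some moment in a run one of guide_plate may be knocked a few centimetres aside while the robot is not near it.
It also fails if it takes over 210 s, if anything falls off the work surface, if the arm or the gripper's body presses on something with over 40 N, if the wrist force passes 120 N, or if a joint passes its speed limit or range.

## Working session

There is one attempt and no reset: what is moved stays moved. The work goes in short steps, each a Python script; the robot and the scene stay as the last script left them, time stands still between calls to the robot, and variables do not carry over. Pictures are saved under pics/ and viewed, on a budget of 14 in all, crops included, one or two more only if the job needs it, and the job is handed in when it is done.

```bash
ls; mkdir -p pics; python3 - <<'E'
from plant import r, vision, models, telemetry
import cv2
for c in ("scene","top"):
    im=vision.snapshot(c); cv2.imwrite(f"pics/{c}0.png",im[:,:,::-1])
    k=vision.get_calibration(c); print(c,k)
for t in "pin_a pin_b clamp_knob guide_plate hole_a hole_b rack punch_6 punch_8 punch_10 punch_12 punch_14 cutter".split():
    print(t,[(d['at'].round(4).tolist() if hasattr(d['at'],'round') else d['at'],round(d['score'],2)) for d in models.mark_of(t,"top")[:6]])
print(telemetry.current_t())
E
```

```text
pics
scene {'fx': 489.1555690678205, 'fy': 489.1555690678205, 'cx': 314.3103655606106, 'cy': 238.43225773320484, 'position': array([ 1.19040525, -0.45422024,  0.84542067]), 'orientation': array([-0.35765167,  0.81526392,  0.41649674, -0.18428372])}
top {'fx': 490.5816463101213, 'fy': 490.5816463101213, 'cx': 320.14879892955463, 'cy': 244.96320450572188, 'position': array([0.32333946, 0.00526441, 1.08712235]), 'orientation': array([-0.08896644,  0.72735687, -0.67583987,  0.07923027])}
pin_a [([0.4802, 0.0724, 0.0561], 0.92), ([0.5045, -0.0902, 0.0509], 0.61)]
pin_b [([0.4802, 0.0724, 0.0561], 0.92), ([0.5045, -0.0902, 0.0509], 0.61)]
clamp_knob [([0.5147, 0.1426, 0.0924], 0.63)]
guide_plate [([0.5015, 0.3685, 0.0032], 0.65)]
hole_a [([0.4943, 0.286, -0.0027], 0.87), ([0.4967, 0.4491, 0.0003], 0.85), ([0.5143, 0.1421, 0.0893], 0.19)]
hole_b [([0.4943, 0.286, -0.0027], 0.87), ([0.4967, 0.4491, 0.0003], 0.85), ([0.5143, 0.1421, 0.0893], 0.19)]
rack [([0.4881, -0.3348, 0.0015], 0.68), ([0.5, 0.4499, 0.0055], 0.3), ([0.4928, -0.0106, 0.0015], 0.22)]
punch_6 [([0.4874, -0.3668, 0.0552], 0.6
[... 443 characters left out ...]
.2564, 0.0389], 0.62), ([0.4976, -0.305, 0.0536], 0.52), ([0.4721, -0.1913, 0.042], 0.52), ([0.5619, -0.1861, 0.0376], 0.5), ([0.507, -0.267, 0.051], 0.47)]
punch_12 [([0.4874, -0.3668, 0.0552], 0.67), ([0.5884, -0.2564, 0.0389], 0.62), ([0.4976, -0.305, 0.0536], 0.52), ([0.4721, -0.1913, 0.042], 0.52), ([0.5619, -0.1861, 0.0376], 0.5), ([0.507, -0.267, 0.051], 0.47)]
punch_14 [([0.4874, -0.3668, 0.0552], 0.67), ([0.5884, -0.2564, 0.0389], 0.62), ([0.4976, -0.305, 0.0536], 0.52), ([0.4721, -0.1913, 0.042], 0.52), ([0.5619, -0.1861, 0.0376], 0.5), ([0.507, -0.267, 0.051], 0.47)]
cutter [([0.4891, -0.3645, 0.0556], 0.73), ([0.4915, -0.0124, 0.0028], 0.71), ([0.484, 0.0739, 0.0559], 0.33)]
0.75
```

View pics/top0.png

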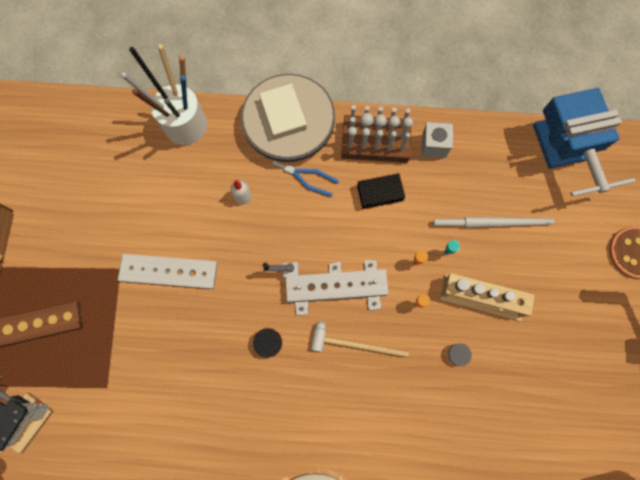

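View pics/scene0.png

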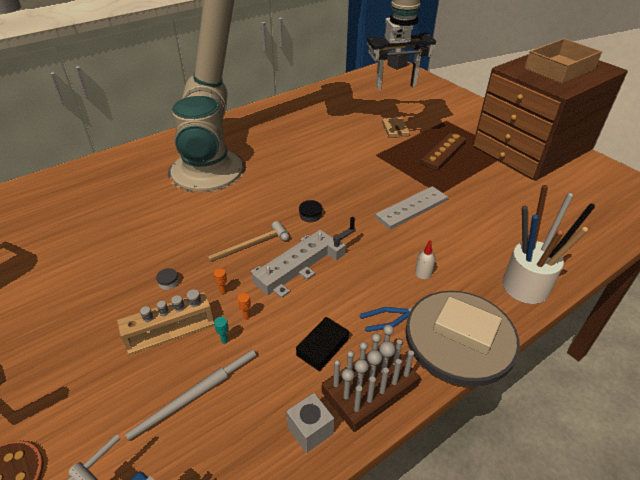

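```bash
cat > h.py <<'E'
from plant import r, gripper_to, inverse_kinematics, vision, models, telemetry
import numpy as np, cv2
from scipy.spatial.transform import Rotation as R
def q(a):  # tool down, jaw axis at world angle a
    c,s=np.cos(a),np.sin(a)
    x=R.from_matrix(np.array([[c,s,0],[s,-c,0],[0,0,-1]])).as_quat()
    return np.array([x[3],x[0],x[1],x[2]])
def rot(o): return R.from_quat([o[1],o[2],o[3],o[0]])
def px2w(cal,uv,z,fish=True):
    uv=np.atleast_2d(np.asarray(uv,float))
    d=np.c_[(uv[:,0]-cal['cx'])/cal['fx'],(uv[:,1]-cal['cy'])/cal['fy']]
    if fish:
        t=np.linalg.norm(d,axis=1); k=np.where(t>1e-9,np.sin(t)/np.maximum(t,1e-9),1)
        d=np.c_[d*k[:,None],np.cos(t)]
    else: d=np.c_[d,np.ones(len(d))]
    w=rot(cal['orientation']).apply(d); p=np.asarray(cal['position'])
    return p+w*((z-p[2])/w[:,2])[:,None]
def w2px(cal,P,fish=True):
    d=rot(cal['orientation']).inv().apply(np.atleast_2d(P)-cal['position'])
    if fish:
        t=np.arctan2(np.hypot(d[:,0],d[:,1]),d[:,2]); n=np.maximum(np.hypot(d[:,0],d[:,1]),1e-9)
        d=d[:,:2]/n[:,None]*t[:,None]
    else: d=d[:,:2]/d[:,2:]
    return np.c_[d[:,0]*cal['fx']+cal['cx'],d[:,1]*cal['fy']+cal['cy']]
def marks(t,c,n=6): return [(np.round(d['at'],4).tolist(),round(float(d['score']),2)) for d in models.mark_of(t,c)[:n]]
def shot(name):
    cal=vision.get_calibration('wrist'); im=vision.snapshot('wrist')
    cv2.imwrite(f'pics/{name}.png',im[:,:,::-1]); np.save(f'pics/{name}.npy',dict(cal),allow_pickle=True); return cal,im
E
python3 - <<'E'
from h import *
c=vision.get_calibration('wrist'); o=rot(telemetry.current_tool_rot()); p=telemetry.current_ee_pos()
print(c['fx'],c['cx'],c['cy'],o.inv().apply(c['position']-p),(o.inv()*rot(c['orientation'])).as_matrix().round(3)); print(o.as_matrix().round(2))
print(telemetry.current_joints())
for a in (0,np.pi): print(inverse_kinematics([.5,.37,.25],q(a)))
def best(P):
    return P
r.move_to([.47,.37,.24],q(np.pi))
shot('plate'); print(marks('hole_a','wrist'))
print(telemetry.current_joints(),telemetry.current_t())
E
```

```text
371.64829954431775 317.23203643013534 239.36520355633488 [-0.00099469 -0.07465281 -0.15409664] [[ 1.    -0.     0.   ]
 [ 0.     0.967  0.256]
 [-0.    -0.256  0.967]]
[[ 0.41  0.91  0.  ]
 [ 0.91 -0.41  0.  ]
 [ 0.    0.   -1.  ]]
[ 1.03197711e+00  2.75866604e-01  1.50487483e+00 -1.13029994e-05
  1.36067475e+00 -1.21009833e-01]
[ 5.25264279e-01  3.37846993e-01  1.36560847e+00 -4.44089210e-16
  1.43813719e+00  5.25264279e-01]
[ 5.25264279e-01  3.37846993e-01  1.36560847e+00 -4.44089210e-16
  1.43813719e+00 -2.61632837e+00]
[([0.4986, 0.4509, 0.0016], 0.96)]
[ 5.51177769e-01  3.05938014e-01  1.43768509e+00  1.26458413e-04
  1.39798275e+00 -2.59075990e+00] 2.9667
```

View pics/plate.png

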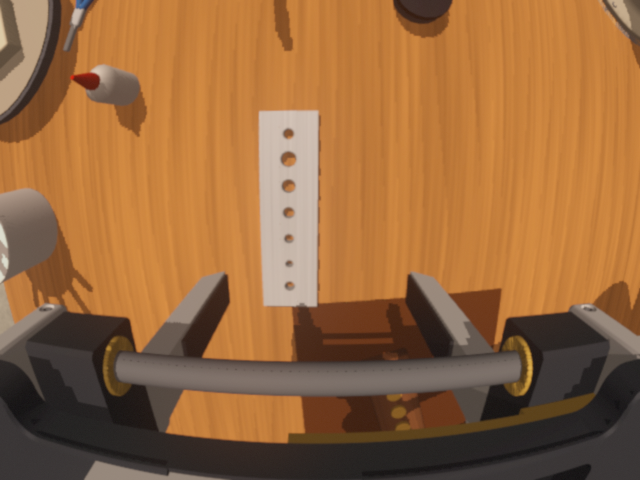

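```bash
cat >> h.py <<'E'
def plate_pose(cal,im,z=.014):
    """centre xy and angle of +y axis from light plate's child holes"""
    hsv=cv2.cvtColor(im,cv2.COLOR_RGB2HSV); m=((hsv[...,1]<50)&(hsv[...,2]>120)).astype(np.uint8)
    cs,hi=cv2.findContours(m,cv2.RETR_CCOMP,cv2.CHAIN_APPROX_NONE); best=None
    for i,c in enumerate(cs):
        if hi[0,i,3]<0:
            ch=[cs[j] for j in range(len(cs)) if hi[0,j,3]==i and cv2.contourArea(cs[j])>8]
            if 5<=len(ch)<=8 and cv2.contourArea(c)>2000: best=(c,ch)
    c,ch=best
    P=np.array([px2w(cal,[ [k['m10']/k['m00'],k['m01']/k['m00']] ],z)[0,:2] for k in map(cv2.moments,ch)])
    return P,np.array([cv2.contourArea(x) for x in ch]),px2w(cal,c[:,0],z)[:,:2]
E
python3 - <<'E'
from h import *
cal=np.load('pics/plate.npy',allow_pickle=True).item(); im=cv2.imread('pics/plate.png')[:,:,::-1].copy()
P,A,C=plate_pose(cal,im); print(np.c_[P.round(4),A]); print(cv2.minAreaRect(C.astype(np.float32)*1000))
r.move_to([.49,-.075,.26],q(.148))
shot('cut'); print(marks('pin_a','wrist'),marks('clamp_knob','wrist'))
r.move_to([.49,-.40,.26],q(.148))
shot('rack')
print(telemetry.current_t(),telemetry.current_joints().round(2))
a=cv2.imread('pics/cut.png');b=cv2.imread('pics/rack.png')
cv2.imwrite('pics/both.png',np.hstack([a[0:400,100:500],b[0:400,100:500]]))
E
```

```text
[[  0.4998   0.4471  70.    ]
 [  0.4996   0.4217  42.5   ]
 [  0.4992   0.394   75.    ]
 [  0.4989   0.3664 118.    ]
 [  0.4986   0.3386 172.5   ]
 [  0.4984   0.311  227.5   ]
 [  0.4983   0.2855 115.    ]]
((498.8134765625, 367.1878967285156), (210.59478759765625, 58.923858642578125), 89.58280181884766)
[([0.4835, 0.0688, 0.0496], 0.97), ([0.5036, -0.0904, 0.0506], 0.95)] []
6.2583 [-0.79  0.35  1.32  0.    1.47 -0.94]
```

View pics/both.png

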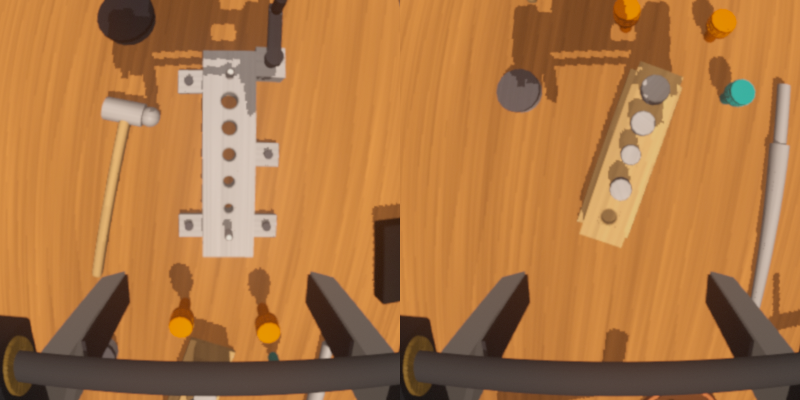

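```bash
python3 - <<'E'
from h import *
cal=np.load('pics/cut.npy',allow_pickle=True).item(); im=cv2.imread('pics/cut.png')
g=cv2.cvtColor(im,cv2.COLOR_BGR2GRAY); sat=cv2.cvtColor(im,cv2.COLOR_BGR2HSV)[...,1]
P=[]
for u,v in [(329,101),(329,128),(329,155),(329,182),(328,208)]:
    w=12; s=sat[v-w:v+w+1,u-w:u+w+1]
    m=(s>85).astype(np.uint8); n,l,st,ce=cv2.connectedComponentsWithStats(m)
    k=1+np.argmin(np.linalg.norm(ce[1:]-w,axis=1)); uv=ce[k]+[u-w,v-w]; P.append(px2w(cal,[uv],.032)[0,:2]); print(uv.round(1),st[k,4],P[-1].round(4))
P=np.array(P); d=P[0]-P[-1]; print('centre',P.mean(0),'yaw',np.arctan2(-d[0],d[1]),np.linalg.norm(d))
# block outline
t=px2w(cal,[[331,72],[328,237]],.054)[:,:2]; print('pins',t, t.mean(0),np.arctan2(-(t[0]-t[1])[0],(t[0]-t[1])[1]),np.linalg.norm(t[0]-t[1]))
# plate in its own tool frame from shot 1
big=cv2.resize(im[30:270,240:420],None,fx=2.5,fy=2.5,interpolation=cv2.INTER_CUBIC)
b=cv2.imread('pics/rack.png')[50:270,260:440]
b=cv2.resize(b,None,fx=2.5,fy=2.5,interpolation=cv2.INTER_CUBIC); b=cv2.copyMakeBorder(b,0,big.shape[0]-b.shape[0],0,0,cv2.BORDER_CONSTANT)
cv2.imwrite('pics/z.png',np.hstack([big,b])[:, :800+100][:600])
E
```

```text
[328.7 101.5] 167 [0.4834 0.0427]
[328.5 127.5] 147 [0.4873 0.016 ]
[328.4 153.8] 111 [ 0.4912 -0.0107]
[327.9 179.9] 61 [ 0.4949 -0.0375]
[328.  205.6] 20 [ 0.4991 -0.064 ]
centre [ 0.4911994  -0.01071901] yaw 0.14603054581233324 0.1078606448657629
pins [[ 0.48100777  0.06941945]
 [ 0.5028163  -0.09192099]] [ 0.49191203 -0.01125077] 0.13435654311443052 0.16280771554164075
```

View pics/z.png

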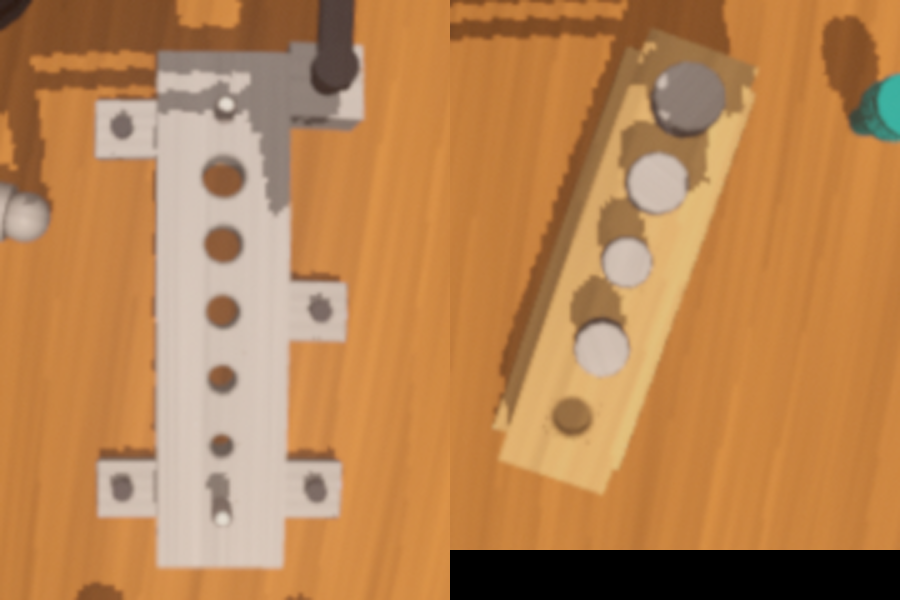

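```bash
cat >> h.py <<'E'
def yaw(d): return np.arctan2(-d[0],d[1])
def rz(a): return np.array([[np.cos(a),-np.sin(a)],[np.sin(a),np.cos(a)]])
E
python3 - <<'E'
from h import *
cal=np.load('pics/cut.npy',allow_pickle=True).item()
B=px2w(cal,np.array([[224,176],[223.5,243.5],[223,311],[222,378.5],[221,446]])/2.5+[240,30],.032)[:,:2]
t=px2w(cal,[[330.4,71.2],[328.8,237.2]],.054)[:,:2]
print(B.round(4),B.mean(0),yaw(B[0]-B[-1]),np.linalg.norm(B[0]-B[-1])); print(t,t.mean(0),yaw(t[0]-t[1]),np.linalg.norm(t[0]-t[1]))
c=B.mean(0); yc=(yaw(B[0]-B[-1])+yaw(t[0]-t[1]))/2
off=rz(-yc)@(np.array([.49,-.075])-c)   # tcp relative to object, object frame
calr=np.load('pics/rack.npy',allow_pickle=True).item()
H=px2w(calr,(np.array([[688,99],[658,183],[627,262],[602,348]])-[450,0])/2.5+[260,50],.084)[:,:2]; print('heads',H.round(4),yaw(H[0]-H[-1]))
yp=3.132; pc=np.array([.4989,.3664])
gripper_to(.09)
tgt=pc+rz(yp)@off; print(tgt,off,yc)
r.move_to([*tgt,.242],q(yp)); cal,im=shot('plate2'); P,A,C=plate_pose(cal,im)
P=P[np.argsort(P[:,1])]; A=A[np.argsort(P[:,1])]
print(P.round(4),len(P)); 
pc=P[1:6].mean(0); yp2=yaw(P[1]-P[5])%(2*np.pi); print(pc,yp2,yaw(P[0]-P[6])%(2*np.pi),np.linalg.norm(P[1]-P[5]),np.linalg.norm(P[0]-P[6]))
print(telemetry.current_t())
E
```

```text
[[ 0.4842  0.044 ]
 [ 0.4882  0.0163]
 [ 0.4922 -0.0112]
 [ 0.496  -0.0389]
 [ 0.5    -0.0669]] [ 0.49210562 -0.01135514] 0.14120778002712814 0.11197926112848067
[[ 0.48032348  0.07012469]
 [ 0.50364084 -0.09200633]] [ 0.49198216 -0.01094082] 0.14283855282453062 0.16379917277483505
heads [[ 0.5044 -0.2728]
 [ 0.4985 -0.3045]
 [ 0.492  -0.3341]
 [ 0.4879 -0.3658]] -0.17560679424729794
[0.5105941  0.42899673] [-0.01109311 -0.06270602] 0.14202316642582938
[[0.4987 0.2859]
 [0.4988 0.312 ]
 [0.4991 0.3396]
 [0.4993 0.3671]
 [0.4996 0.3946]
 [0.4998 0.4223]
 [0.5    0.4481]] 7
[0.49933369 0.36712018] 3.132538453190683 3.133328752660467 0.1103488454798515 0.1622054458314363
9.5333
```

```bash
python3 - <<'E'
from h import *
pc=np.array([.4993,.3671]); yp=3.133; cc=np.array([.4921,-.0112]); yc=.142
r.move_to([*pc,.12],q(yp)); print(telemetry.current_t())
print(r.move_l([*pc,.027],vel=.08,guard=10)); print(telemetry.current_ee_pos())
gripper_to(.05,45); print('open',telemetry.current_opening())
r.move_l([*pc,.17],vel=.15); print(telemetry.current_opening(),telemetry.current_wrist_force())
r.move_to([*cc,.17],q(yc)); r.move_l([*cc,.09],vel=.1); r.hold(.3)
print(telemetry.current_ee_pos(),telemetry.current_wrist_force(),telemetry.current_t())
shot('over'); c=vision.snapshot('scene'); cv2.imwrite('pics/s1.png',c[150:330,220:400,::-1].repeat(3,0).repeat(3,1))
E
```

```text
10.1417
False
[0.49974309 0.36736919 0.02759404]
open 0.05933788412927762
0.059487903676411484 [-0.12725166 -0.34950762 -7.24573096]
[ 0.49236004 -0.01124436  0.09044776] [-0.12837913 -0.34784824 -7.28225991] 16.375
```

View pics/over.png

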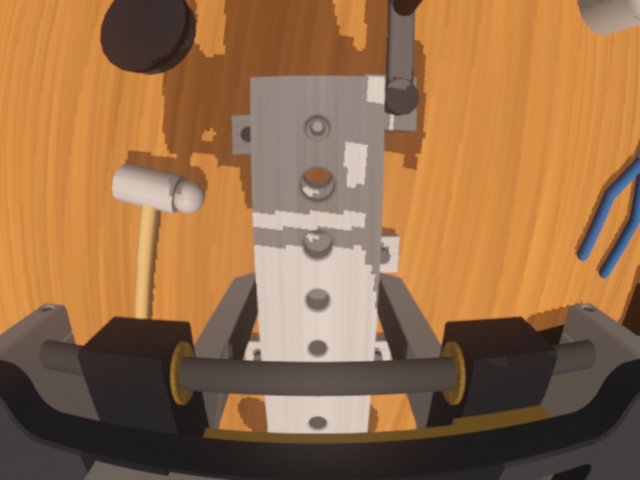

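```bash
python3 - <<'E'
from h import *
cc=np.array([.4921,-.0112]); yc=.142
g=r.move_l([*cc,.058],vel=.04,guard=10); print(g,telemetry.current_ee_pos(),telemetry.current_wrist_force(),telemetry.current_torque(),telemetry.current_t())
E
```

```text
True [ 0.49212607 -0.01055356  0.05912395] [-0.34698906 -0.47916705  6.14842297] [-0.05194624  0.10026042  0.07550607] 17.2167
```

```bash
cat >> h.py <<'E'
CC=np.array([.4921,-.0112]); YC=.142
def W(x,y): return CC+rz(YC)@np.array([x,y])
E
python3 - <<'E'
from h import *
gripper_to(.08); p=telemetry.current_ee_pos()
r.move_l([p[0],p[1],.15],vel=.2)
post=np.array([.042,.098]); k=lambda t:W(*(post+.05*np.array([-np.cos(t),np.sin(t)])))
a=YC+np.pi/4
print([None if (j:=inverse_kinematics([*k(1),.15],q(x))) is None else j[5].round(2) for x in (a,a-np.pi)])
r.move_to([*W(0,-.0627),.26],q(YC)); shot('seated'); print('knob',marks('clamp_knob','wrist'),k(1.57),telemetry.current_t())
E
```

```text
[np.float64(-0.81), np.float64(2.34)]
knob [([0.4913, -0.3347, 0.0015], 0.44)] [0.51269241 0.1412487 ] 19.0333
```

View pics/seated.png

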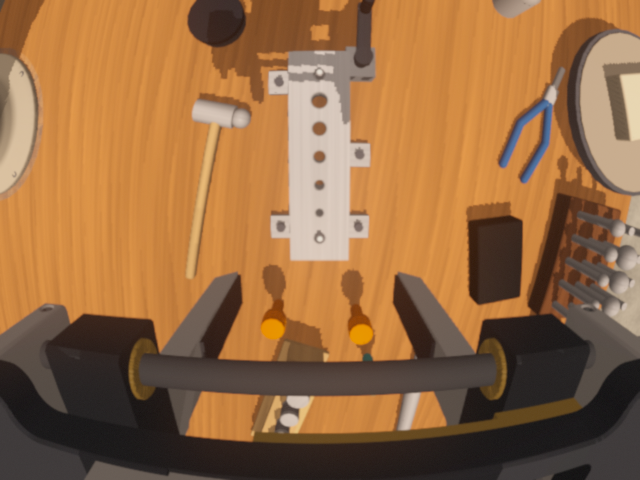

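```bash
python3 - <<'E'
from h import *
post=np.array([.042,.098]); k=lambda t:W(*(post+.05*np.array([-np.cos(t),np.sin(t)])))
a=YC+np.pi/4
gripper_to(.045); r.move_to([*k(1.59),.17],q(a))
print(r.move_l([*k(1.59),.088],vel=.1,guard=6))
gripper_to(.0,8); print('open',telemetry.current_opening(),telemetry.current_wrist_force())
for t in np.linspace(1.5,0,9):
    r.move_l([*k(t),.088],vel=.06); 
    print(round(t,2),telemetry.current_wrist_force().round(1),telemetry.current_opening().round(4))
g=r.move_l([*k(-.1),.088],vel=.03,guard=10); print(g,telemetry.current_wrist_force().round(1),telemetry.current_ee_pos()-[*k(0),0])
gripper_to(.045); r.move_l([*k(0),.17],vel=.15); print(telemetry.current_t())
r.move_to([*W(0,-.0627),.26],q(YC)); shot('clamped'); 
E
```

```text
False
open 0.01175305224463065 [ 1.08234664  5.66969188 -0.564014  ]Traceback (most recent call last):
  File "<stdin>", line 9, in <module>
AttributeError: 'float' object has no attribute 'round'
```

```bash
python3 - <<'E'
from h import *
post=np.array([.042,.098]); k=lambda t:W(*(post+.05*np.array([-np.cos(t),np.sin(t)])))
for t in np.linspace(1.5,0,9):
    r.move_l([*k(t),.088],vel=.06); 
    print(round(t,2),telemetry.current_wrist_force().round(1),telemetry.current_opening())
g=r.move_l([*k(-.1),.088],vel=.03,guard=10); print(g,telemetry.current_wrist_force().round(1),telemetry.current_ee_pos()-[*k(0),0])
gripper_to(.045); r.move_l([*k(0),.17],vel=.15); print(telemetry.current_t())
r.move_to([*W(0,-.0627),.26],q(YC)); shot('clamped'); 
E
```

```text
1.5 [0.1 6.5 0.8] 0.011657614025883868
1.31 [-2.   7.9  1.7] 0.01176468418150529
1.12 [-2.   6.4  4.4] 0.011949625495994987
0.94 [-3.3  4.9  4.6] 0.011878206787036022
0.75 [-2.3  2.7  5. ] 0.011461111450510994
0.56 [-2.4  1.4  4.7] 0.012094692917563765
0.38 [0.1 0.8 3.1] 0.012005987958677036
0.19 [ 1.  -0.1  2.8] 0.011455621188664201
0.0 [0.8 5.3 2.4] 0.0115976251139989
True [0.9 2.4 3.1] [0.00067511 0.00020697 0.08809601]
26.8167
```

View pics/clamped.png

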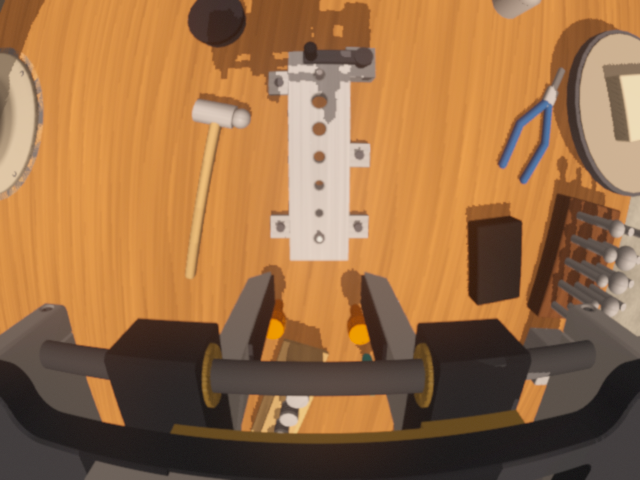

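```bash
python3 - <<'E'
from h import *
H=np.array([[.5044,-.2728],[.4985,-.3045],[.492,-.3341],[.4879,-.3658]]); yr=-.176
c=H.mean(0)
gripper_to(.045)
t=c+rz(yr)@np.array([0,-.063]); r.move_to([*t,.298],q(yr)); cal,im=shot('rack2')
pr=w2px(cal,np.c_[H,np.full(4,.084)]); print(pr.round(1))
g=cv2.cvtColor(im,cv2.COLOR_RGB2GRAY); sc=4
for p,d in zip(pr,(26,22,18,20)):
    x,y=int(p[0])-24,int(p[1])-24; cr=cv2.resize(g[y:y+48,x:x+48],None,fx=sc,fy=sc,interpolation=cv2.INTER_CUBIC)
    rad=d/2000*371/.365*sc
    h=cv2.HoughCircles(cr,cv2.HOUGH_GRADIENT,1.0,20,param1=60,param2=8,minRadius=int(rad*.8),maxRadius=int(rad*1.2))
    print(None if h is None else [(np.array(k[:2])/sc+[x-.375,y-.375],k[2]/sc*2) for k in h[0][:2]])
x0,y0=int(pr[:,0].mean())-75,int(pr[:,1].mean())-75
A=cv2.resize(im[y0:y0+150,x0:x0+100+50],(600,600),interpolation=cv2.INTER_CUBIC)
s=cv2.imread('pics/seated.png')[80:230,295:345][:,:,::-1]; S=cv2.resize(s,(200,600),interpolation=cv2.INTER_CUBIC)
print(x0,y0); cv2.imwrite('pics/m.png',np.hstack([A,S])[:,:,::-1])
E
```

```text
[[318.4 107.9]
 [318.1 140.3]
 [316.8 170.8]
 [318.3 202.6]]
[(array([318. , 106.5]), np.float32(25.0)), (array([312.25,  97.75]), np.float32(25.05))]
[(array([317.5, 139.5]), np.float32(20.25)), (array([310., 126.]), np.float32(18.0))]
[(array([316.5, 170. ]), np.float32(16.05)), (array([311.75, 186.5 ]), np.float32(17.9))]
[(array([311.5, 186.5]), np.float32(17.45)), (array([317.75, 201.75]), np.float32(17.3))]
242 80
```

View pics/m.png

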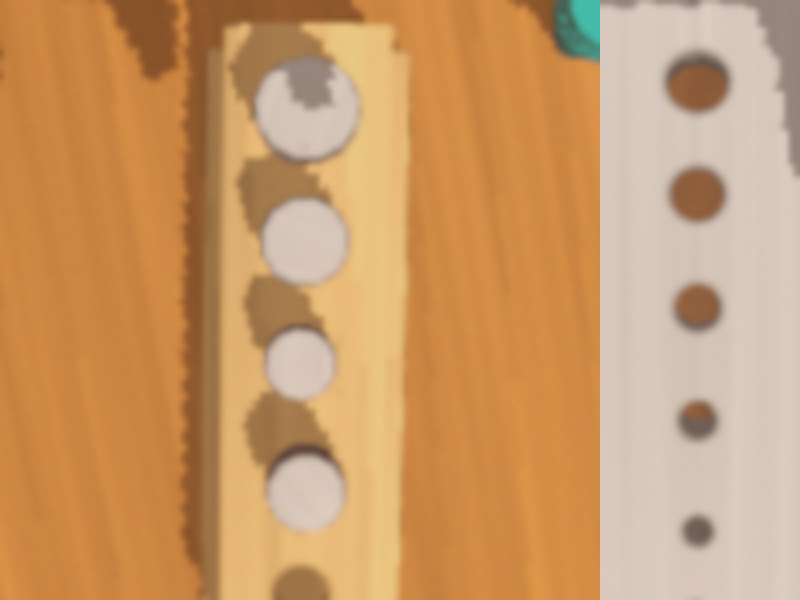

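```bash
cat >> h.py <<'E'
_c=np.load('pics/seated.npy',allow_pickle=True).item()
BO=px2w(_c,[[319.1,100.1],[319,128.1],[319,156.4],[318.9,184.6],[319,212.4]],.046)[:,:2]
BC=BO.mean(0); BY=yaw(BO[0]-BO[-1])
_r=np.load('pics/rack2.npy',allow_pickle=True).item()
HD=px2w(_r,[[318.4,106.6],[317.9,139.9],[316.6,170.4],[318.1,202.6]],.084)[:,:2]; YR=-.176
PY={14:.056,12:.028,10:0,8:-.028,6:-.056}; HP={14:HD[0],10:HD[1],6:HD[2],8:HD[3]}
def bore(n): return BC+rz(YC)@np.array([0,PY[n]])
def grab(n):
    h=HP[n]; gripper_to(.042); r.move_to([*h,.15],q(YR)); print('down',r.move_l([*h,.085],vel=.1,guard=8))
    gripper_to(.0,30); print(n,'opening',telemetry.current_opening())
    r.move_l([*h,.19],vel=.15); b=bore(n); r.move_to([*b,.19],q(YC)); r.move_l([*b,.13],vel=.1); r.hold(.2)
    print('ee-b',telemetry.current_ee_pos()[:2]-b,telemetry.current_opening(),telemetry.current_t())
def insert(n,d=(0,0)):
    b=bore(n)+rz(YC)@np.array(d); g=r.move_l([*b,.0752],vel=.05,guard=8)
    print('ins',d,g,telemetry.current_ee_pos().round(4),telemetry.current_wrist_force().round(1)); return g
E
python3 - <<'E'
from h import *
print(BO.round(4),BC,BY,np.linalg.norm(BO[0]-BO[-1])); print(HD.round(4),np.diff(HD,axis=0))
grab(14)
s=vision.snapshot('wrist'); insert(14); print(telemetry.current_t())
E
```

```text
[[ 0.4837  0.0431]
 [ 0.4875  0.0156]
 [ 0.4914 -0.0121]
 [ 0.4953 -0.0397]
 [ 0.4994 -0.0674]] [ 0.491455   -0.01211881] 0.14079214182045977 0.11161571023785206
[[ 0.5046 -0.2715]
 [ 0.4984 -0.3041]
 [ 0.4918 -0.3336]
 [ 0.4877 -0.3657]] [[-0.00623714 -0.03251993]
 [-0.00652206 -0.02957187]
 [-0.00415565 -0.03210505]]
down False
14 opening 0.02544454637666718
ee-b [ 5.26479792e-04 -5.05592658e-05] 0.02535989354686699 34.35
ins (0, 0) True [0.4837 0.0432 0.0756] [-0.8 -0.2  3.7]
35.4667
```

```bash
cat >> h.py <<'E'
def release():
    p=telemetry.current_ee_pos(); gripper_to(.04); r.move_l([p[0],p[1],.15],vel=.2)
E
python3 - <<'E'
from h import *
release()
for n in (10,8,6):
    grab(n); insert(n); z=telemetry.current_ee_pos()[2]
    if z>.0775: print('NOT HOME',n); break
    release()
print(telemetry.current_t())
E
```

```text
down False
10 opening 0.021194599028475564
ee-b [ 0.0005331  -0.00011601] 0.021288612875667714 42.2
ins (0, 0) True [ 0.4915 -0.0122  0.0755] [-0.3 -0.4  3.4]
down False
8 opening 0.01942201106061131
ee-b [ 0.00054756 -0.00012889] 0.019477843494364017 50.2
ins (0, 0) True [ 0.4954 -0.0398  0.0755] [-0.3 -0.1  4.8]
down False
6 opening 0.01755417340155156
ee-b [ 0.00050905 -0.00016885] 0.016953176696294175 57.8667
ins (0, 0) True [ 0.4994 -0.0675  0.0754] [-0.4  0.3  4.5]
60.0333
```

```bash
python3 - <<'E'
from h import *
r.move_to([*W(0,-.0627),.26],q(YC)); r.hold(.3); cal,im=shot('final')
s=vision.snapshot('scene'); 
a=cv2.resize(im[30:280,220:420],(480,600),interpolation=cv2.INTER_CUBIC); b=cv2.resize(s[200:320,235:299+0],(320,600),interpolation=cv2.INTER_CUBIC)
b=cv2.resize(s[215:305,240:368],(800,562),interpolation=cv2.INTER_CUBIC)
cv2.imwrite('pics/f1.png',a[:,:,::-1]); cv2.imwrite('pics/f2.png',b[:,:,::-1])
print(w2px(cal,[[*bore(n),.074] for n in (14,10,8,6)]).round(1))
E
```

```text
[[318.7  95.7]
 [318.7 156.8]
 [318.7 187.4]
 [318.6 217.4]]
```

View pics/f1.png

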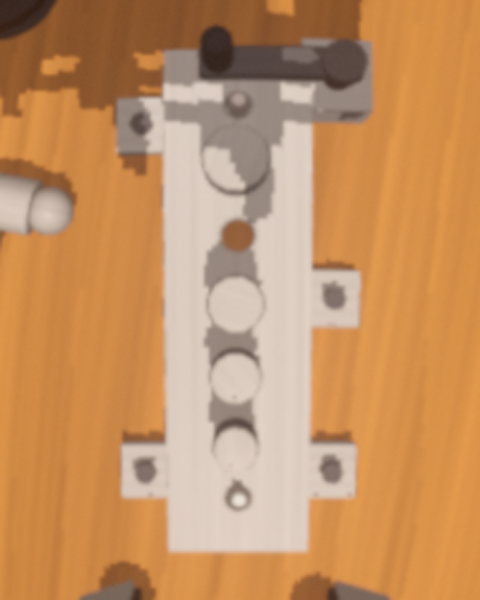

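View pics/f2.png

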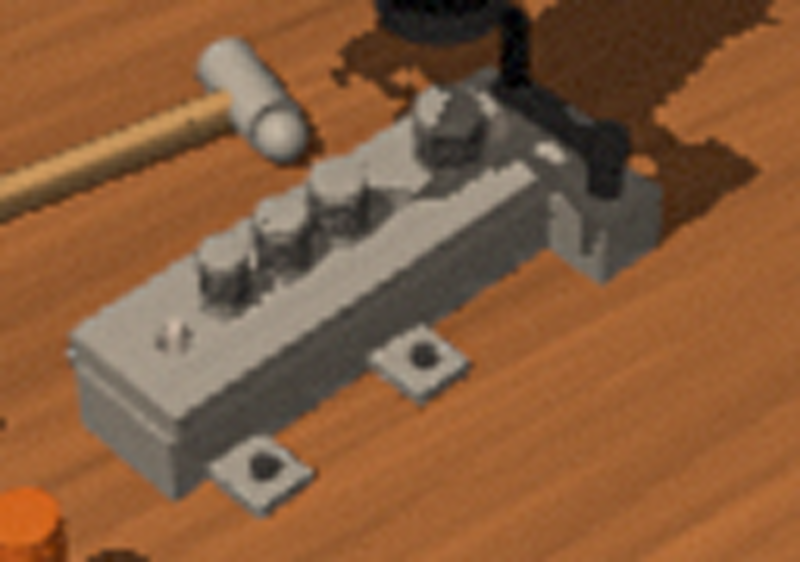

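```bash
python3 - <<'E'
from h import *
print(telemetry.current_t(),telemetry.current_wrist_force()); r.sign_off()
E
```

```text
60.95 [-0.22674721  0.33669691 -0.05751927]
the job is handed in; nothing more can be done
```

The disc cutter is back together and I handed the job in at about 61 s, with the arm clear of everything.

- **Guide plate:** it went onto both pins with the large bore at the clamp's end. It stopped on contact within about 1 mm of the computed home height, and it looks flat in the pictures.
- **Clamp:** I swung it to its stop, and the last picture shows it square across the plate.
- **Punches:** the rack held four: 14, 10, 8 and 6 mm. The 12 mm punch was absent, so its bore is empty. Each of the four went into the bore of its own size. Head widths measured in the gripper were 25.4, 21.2, 19.4 and 17.6 mm, matching the sizes to within 0.8 mm.
- **Last checks:** every insertion stopped at the same height, within 0.4 mm of home, and the final pictures show all four heads resting on the plate. I did not do a separate press test on the heads.
- **Other things on the bench:** I did not handle any of the other things or look-alikes, and I saw no sign of the plate being knocked. I did not re-measure the other items' positions at the end.

No check failed or disagreed. One script stopped on a coding error during the clamp swing, with the knob gripped, and I simply carried on from there.

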